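# Brace the jar of spare puzzle pieces and unscrew its tight cap

### The arm

A 7-joint arm with a two-finger parallel gripper is mounted at the origin on the work surface. World frame = base frame: x ahead of the robot, y to its left, z up, the work surface at z = 0. Lengths are in m, angles in degrees, forces in N, time in s.
With the tool pointing down it reaches from about 0.4 to 0.9 m from the base axis. Payload 5.5 kg.
Tool frame: the origin (TCP) lies at the centre of the arm's flange, where the gripper is bolted on; the fingertips stand 178 mm ahead of it and the grasp point (between the pads) lies 159 mm ahead of it; z points along the fingers, y is the line along which they close (so a half turn about z gives the same grasp; the last joint's range is limited). The gripper opens to 92 mm and grips with 3 to 60 N. Pads are 19 mm wide; open, the fingers measure 130 mm over their backs; the gripper's body (75 mm by 190 mm) begins 47 mm behind the grasp point.
Start: joints at [89.164, 28.699, -24.465, 88.831, 12.651, 65.22, -12.049], TCP at [0.178, -0.625, 0.405] pointing down, gripper open.
Joint ranges: [-164.97, 164.97], [-17.58, 116.51], [-87.97, 89.64], [11.32, 138.91], [-80.73, 260.73], [10.89, 115.49], [-147.41, 147.41]. Speed limits (degrees/s): [147.25, 147.25, 180, 180, 180, 180, 180].

### API

Orientations are given as [roll, pitch, yaw] about the fixed x, y, z axes, in that order (R = Rz(yaw) Ry(pitch) Rx(roll)).
In Python, from rig import * gives the robot as it stands. The module is installed in compiled form; this text tells all that it offers.
- The arm moves only by the tool shift_gripper, called by a JSON object that holds its "op" and its "data". Schema: {"type":"object","properties":{"ticks":{"type":"array","items":{"type":"array","prefixItems":[{"type":"array","items":{"type":"number"},"minItems":3,"maxItems":3},{"type":"array","items":{"type":"number"},"minItems":3,"maxItems":3}],"minItems":2,"maxItems":2},"minItems":1,"maxItems":8},"finger_gap":{"type":"number"},"only":{"type":"string"},"quiet":{"type":"boolean"},"lines":{"type":"string"}},"required":["ticks"],"additionalProperties":false}. ticks is a list of rows, 1 to 8 of them, each written [[dx, dy, dz], [rx, ry, rz]]: dx, dy, dz in m, then a rotation vector rx, ry, rz in degrees; each row shifts and turns the commanded pose from where the row before left it, along the tool's axes as they then stand; what a row does not reach is not made up. A row lasts 1/10 s, in which the tool goes at most 0.05 m and 8.59 degrees, less where a joint would pass 70% of its speed; a pose out of reach is approached as far as the arm can. finger_gap is the finger opening in m, set as the call begins (left out keeps the last). The fingers move at their own pace and stop on an object; the grip force is fixed at half the most. Time passes only in rows, so rows that do not move let the fingers close. The tool returns the time, the measured TCP pose, the force, the opening and the grip force at its end. only (a regular expression) keeps the lines of the reply that match it, lines (a string "A,B") keeps lines A to B, and quiet returns only ok. Input that does not fit is refused with a message, and nothing moves.
- get_state(): the state, without advancing time (a new reading comes with each control period).
- capture(name): name is "scene" or "top" or "wrist"; returns the picture (420x560x3 uint8, red, green, blue); there is no depth.
- calibration(name): a dict with "fx", "fy", "cx", "cy" (pixels), "rvec" (rotation vector, rad) and "tvec" (3), from world to camera coordinates, as OpenCV has them; the wrist camera has in their place "hand_eye" (4x4, takes a point from camera to tool coordinates, whose origin is the TCP and whose axes are the flange's). Camera axes: x right, y down, z forward; pixel columns grow to the right and rows downward; lengths in m; the calibration is good to about 2 mm. A picture is of the moment at which its call begins: read the wrist's pose just before it. calibration takes no time and is no camera call.
- sign_off(): hands the job in; it is judged then, once.
The state is a dict: "time": time; "joint_pos": joint angles; "dq": joint speeds; "effort": joint torques, N m; "tcp_pos": TCP position; "ee_rot": TCP orientation; "contact_force": force on the tool from outside, world axes, zero at the start; "torque": the same for the moment, N m; "gripper_width": finger opening in m; "grasp_force": force on a finger pad.
Only numpy, scipy, OpenCV 4.12 (cv2) and the standard library are available. Lean on these libraries where they do the work, as an engineer would, in place of code of your own. Each camera call takes 0.05 s, during which the arm holds its last target. There are 200 camera calls.

### The job

Stand the rectangular grey jar fully down in the matching pocket of the wooden holder, flat and square, with its cap still on. Then, with the jar braced there, unscrew the tight cap anticlockwise just until its threads let go, lift it straight up and finish while still holding it, level and clear, one to four centimetres over the jar's mouth, the jar still seated. Leave everything else on the table where it is.

Things in the scene. Friction and masses are not known exactly. Their poses are not given: they have to be found in the camera images.
- jar: grey rectangular plastic jar of spare puzzle pieces, loose, 0.25 to 0.5 kg, capped, upright on the table. Body 78 (its x) x 58 (its y) mm; flat shoulder at z = 70 mm, then a round neck 45 mm across. Origin: centre of the underside; z up. A half turn about z makes no difference. It can be carried by its cap.
- cap: black ribbed round screw cap, 60 mm across, 26 mm tall, 40 g, a separate loose part. Origin: centre of its skirt's underside; z up. Screwed on, that is on the jar's axis 74 mm above the jar's underside (cap top at 100 mm), 4 mm over the shoulder. Tight: a springy seal of about 20 N jams it, and turning takes about 0.3 to 0.6 N m. Unscrews ANTICLOCKWISE seen from above.
- rim (a point): centre of the jar's mouth, 92 mm above its underside, jar's axes. Three short threads under it hold three lugs in the cap: these are free at 44 to 93 degrees of anticlockwise turn of cap against jar (aim at 70); beyond, they meet the next thread's stop. Threads rise only 1 mm: turn at constant height, then lift straight off. The skirt clears the rim once raised 18 mm.
- holder: flat wooden jar holder, 150 (x) x 116 (y) x 30 (z) mm, fixed to the table, with a rectangular pocket in its middle, 81 x 61 mm (long side along x), 24 mm deep, 4 mm chamfer round the mouth. Its walls keep the seated jar from turning. Origin: centre of the underside; z up.
- pocket (a point): centre of the pocket's floor, 6 mm above the table; axes as the holder's
- round_jar: round white jar with a black cap, 56 mm across and 75 mm tall, standing between the task's things; not the jar to open; leave it alone (origin: centre of underside)
- glue: small white glue bottle, 34 mm across and 85 mm tall; leave alone (origin: centre of underside)
- bowl: white ceramic bowl of puzzle pieces, 88 mm across and 50 mm tall; leave alone (origin: centre of underside)
- pan: small aluminium saucepan of puzzle pieces, 148 mm across and 60 mm tall, with a black side handle about 130 mm long; leave alone (origin: centre of the pan's underside)
- tub: white food tub with a red lid, 106 x 146 x 72 mm; leave alone (origin: centre of underside)
- lunchbox: flat lunch box with a blue lid, 112 x 162 x 57 mm; leave alone (origin: centre of underside)
Mind the look-alikes: they are no part of the job. Of the things that look like the cap, the middle-sized one is meant.

How it is judged:
By the outcome, as a careful person would: the job done as asked, in the order asked, and still so for the second after the job is handed in, while the arm keeps its last pose, push and grip.
It also fails if it takes over 54 s, if anything falls off the work surface, if the arm or the gripper's body presses on something with over 40 N, if the wrist force passes 120 N, or if a joint passes its speed limit or range.

## Working session

There is one attempt and no reset: what is moved stays moved. The work goes in short steps, Python scripts to look and compute and a tool call to move; the robot and the scene stay as the last step left them, time stands still between calls to the robot, and variables do not carry over. Pictures are saved under pics/ and viewed, at most 10 in all, crops included, and the job is handed in when it is done.

```bash
mkdir -p pics
```

Run:
```python
from rig import *
import cv2,numpy as np
s=get_state();print(s['time'],s['tcp_pos'],s['ee_rot'],s['gripper_width'])
a=capture("top");b=capture("scene")
cv2.imwrite("pics/top.png",a[:,:,::-1]);cv2.imwrite("pics/scene.png",b[:,:,::-1])
for n in("top","scene","wrist"):print(n,calibration(n))
```

```text
0.0 [ 0.17810038 -0.62476143  0.40368755] [-1.79889769e+02 -3.93088982e-03  1.59183400e+01] 0.09193733385381898
top {'fx': 386.59142573581136, 'fy': 386.59142573581136, 'cx': 277.9279658653368, 'cy': 202.61372642655513, 'rvec': array([ 2.11781979, -2.15557413,  0.21326668]), 'tvec': array([0.11059366, 0.5866654 , 0.8594542 ])}
scene {'fx': 499.0831137232796, 'fy': 499.0831137232796, 'cx': 275.1641690194622, 'cy': 210.75767017840784, 'rvec': array([ 0.73410821,  2.58696944, -1.10557201]), 'tvec': array([ 0.43916481, -0.23045281,  1.61974254])}
wrist {'fx': 298.15269172810184, 'fy': 298.15269172810184, 'cx': 276.511256273475, 'cy': 207.34973145014075, 'hand_eye': array([[-3.40657740e-05, -9.50527582e-01, -3.10640170e-01,
         8.44304883e-02],
       [ 9.99999288e-01,  3.38221499e-04, -1.14458672e-03,
         1.59888393e-04],
       [ 1.19302643e-03, -3.10639988e-01,  9.50526893e-01,
         2.02505412e-02],
       [ 0.00000000e+00,  0.00000000e+00,  0.00000000e+00,
         1.00000000e+00]])}
```

View pics/top.png

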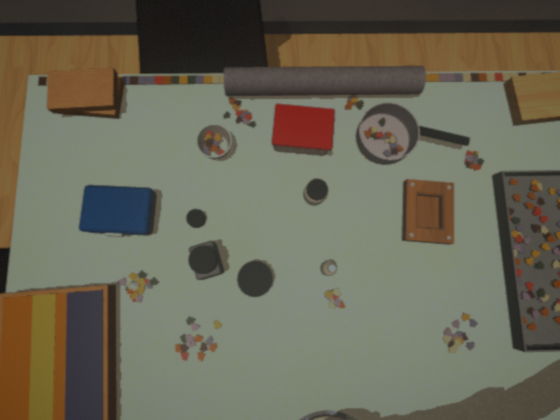

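View pics/scene.png

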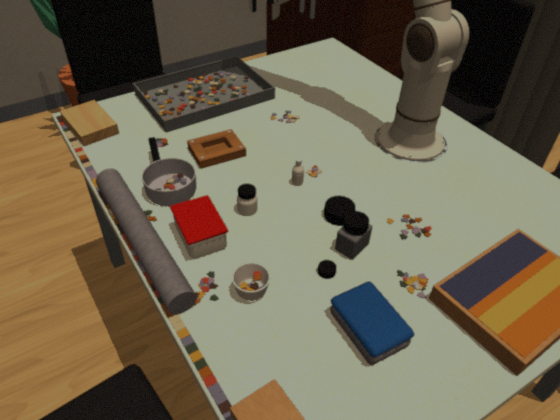

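Top view: the black round things are a small disc (196,218), the cap on the grey jar (205,260), a large disc (255,278) and the round jar's cap (316,190). The one on the grey square-bodied jar at (205,260) fits, as it is middle-sized. The holder is at (429,211). I'll confirm this in a crop.

Create h.py:
```python
import cv2,numpy as np
from rig import *
def ray(n,uv,z,T=None):
    c=calibration(n);d=np.array([(uv[0]-c['cx'])/c['fx'],(uv[1]-c['cy'])/c['fy'],1.])
    if n=='wrist': R=T[:3,:3];o=T[:3,3]
    else: Rc=cv2.Rodrigues(c['rvec'])[0];R=Rc.T;o=-Rc.T@c['tvec']
    d=R@d;return o+d*(z-o[2])/d[2]
```

Run:
```python
from h import *
a=cv2.imread("pics/top.png")
l=cv2.resize(a[225:295,170:240+10],(0,0),fx=5,fy=5,interpolation=cv2.INTER_CUBIC)
r=cv2.resize(a[176:246,390:470],(0,0),fx=5,fy=5,interpolation=cv2.INTER_CUBIC)
l=np.clip(l*1.8,0,255).astype(np.uint8)
im=np.hstack([l,r]);print(im.shape);cv2.imwrite("pics/crop1.png",im)
print(ray('top',(205,260),.1),ray('top',(429,211),.03),ray('top',(325,415),0))
```

```text
(350, 800, 3)
[0.45614251 0.26152366 0.1       ] [ 0.56595419 -0.26577111  0.03      ] [0.10590416 0.00161091 0.        ]
```

View pics/crop1.png

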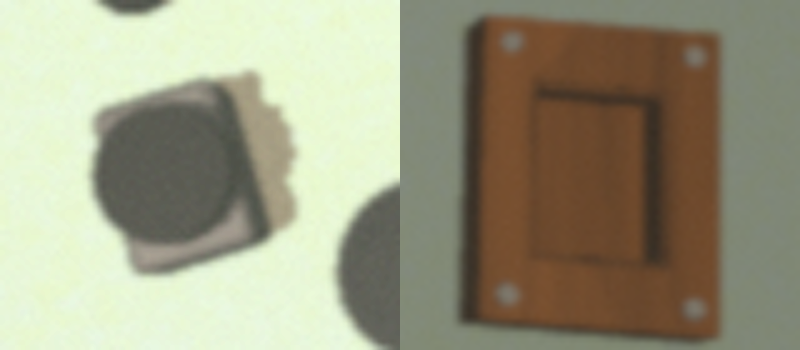

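Crop: the cap is at about (203,259.6) in the full image, on the rectangular shoulder, so this is the jar meant. The holder and its pocket are clear, with the long side along image rows.

Run:
```python
from h import *
J=lambda p:(170+p[0]/5-.4,225+p[1]/5-.4)
H=lambda p:(390+(p[0]-400)/5-.4,176+p[1]/5-.4)
print('cap',ray('top',J((165,173)),.1))
c=np.array([ray('top',J(p),.07) for p in((97,115),(215,82),(268,238),(140,272))])[:,:2]
print(c,c.mean(0),[np.linalg.norm(c[i]-c[i-1]) for i in range(4)],[np.degrees(np.arctan2(*(c[i]-c[i-1])[::-1])) for i in range(4)])
c=np.array([ray('top',H(p),.03) for p in((485,17),(720,35),(719,338),(478,322))])[:,:2]
print(c,c.mean(0),[np.linalg.norm(c[i]-c[i-1]) for i in range(4)],[np.degrees(np.arctan2(*(c[i]-c[i-1])[::-1])) for i in range(4)])
s=get_state();print(s['joint_pos'],calibration('top'))
```

```text
cap [0.4579539  0.26672464 0.1       ]
[[0.48550368 0.30282455]
 [0.49939775 0.25001437]
 [0.42949606 0.2257073 ]
 [0.4157261  0.2823175 ]] [0.4575309  0.26521593] [np.float64(0.07272860879560096), np.float64(0.054607322636477246), np.float64(0.07400730293321844), np.float64(0.05826084669305898)] [np.float64(16.377620246856758), np.float64(-75.2598277423814), np.float64(-160.82579055664428), np.float64(103.67122523387987)]
[[ 0.6463212  -0.21746395]
 [ 0.63551703 -0.33299884]
 [ 0.48723648 -0.3175185 ]
 [ 0.49692294 -0.2022804 ]] [ 0.56649941 -0.26756542] [np.float64(0.150167840771262), np.float64(0.11603896187785367), np.float64(0.14908642717606327), np.float64(0.11564448122658753)] [np.float64(-5.803122511190095), np.float64(-95.34244123799468), np.float64(174.03996815106564), np.float64(85.19523649901191)]
[ 89.16371858  28.75086222 -24.45374748  88.88390198  12.65262338
  65.21745057 -12.05020102] {'fx': 386.59142573581136, 'fy': 386.59142573581136, 'cx': 277.9279658653368, 'cy': 202.61372642655513, 'rvec': array([ 2.11781979, -2.15557413,  0.21326668]), 'tvec': array([0.11059366, 0.5866654 , 0.8594542 ])}
```

{"op": "shift_gripper", "data": {"ticks": [[[0.039, -0.02, 0], [0, 0, 0]], [[0.039, -0.02, 0], [0, 0, 0]], [[0.039, -0.02, 0], [0, 0, 0]], [[0.039, -0.02, 0], [0, 0, 0]], [[0.039, -0.02, 0], [0, 0, 0]], [[0.039, -0.02, 0], [0, 0, 0]], [[0.039, -0.02, 0], [0, 0, 0]], [[0.039, -0.02, 0], [0, 0, 0]]], "finger_gap": 0.09}}

```text
time: 0.9
tcp_pos: [0.4353, -0.3842, 0.4045]
ee_rot: [-180.0, 0.0, 15.9]
contact_force: [0.9, -0.9, 0.7]
gripper_width: 0.0899
grasp_force: 0.0
```

{"op": "shift_gripper", "data": {"ticks": [[[0.039, -0.02, 0], [0, 0, 0]], [[0.039, -0.02, 0], [0, 0, 0]], [[0.039, -0.02, 0], [0, 0, 0]], [[0.039, -0.02, 0], [0, 0, 0]], [[0, 0, 0], [0, 0, 0]], [[0, 0, 0], [0, 0, 0]]]}}

```text
time: 1.5
tcp_pos: [0.5632, -0.2643, 0.4042]
ee_rot: [-179.9, 0.0, 16.1]
contact_force: [-1.0, -0.3, -0.2]
gripper_width: 0.0901
grasp_force: 0.0
```

Add to h.py:
```python
from scipy.spatial.transform import Rotation as Rn
def tool():
    s=get_state();T=np.eye(4);T[:3,:3]=Rn.from_euler('xyz',s['ee_rot'],degrees=True).as_matrix();T[:3,3]=s['tcp_pos'];return T
def wshot(f):
    T=tool()@calibration('wrist')['hand_eye'];a=capture('wrist')[:,:,::-1];cv2.imwrite(f+'.png',a);np.save(f,T);return a,T
def need(xy,yaw):
    T=tool();y=np.degrees(np.arctan2(T[1,0],T[0,0]));d=T[:3,:3].T@np.r_[np.array(xy)-T[:2,3],0]
    print('tool d',d.round(4),'rz(tool)',round(-((yaw-y+180)%360-180),2),'tcp',T[:3,3].round(4),'yaw',round(y,2))
```

Run:
```python
from h import *
wshot('pics/w1');s=get_state();print(s['joint_pos'],s['tcp_pos'],s['ee_rot'])
```

```text
[ 47.24162706  27.44625649 -33.17204687  92.8994061   16.2428306
  64.59974912 -64.07472496] [ 0.56220142 -0.26607926  0.40409558] [-1.79981768e+02  7.98668529e-02  1.59452128e+01]
```

View pics/w1.png

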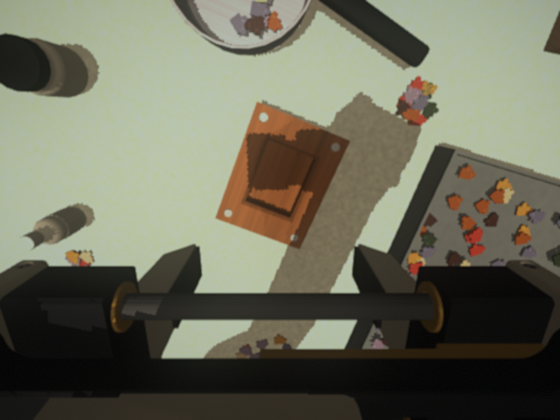

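Wrist view: the holder is at about (283,173), with its corner dots at (264,117), (336,147), (294,238) and (228,213). The pocket and the glue bottle at left are clear.

Run:
```python
from h import *
a=cv2.imread('pics/w1.png');T=np.load('pics/w1.npy');t=cv2.imread('pics/top.png')
def dots(im,pts,n,T=None,r=7):
    o=[]
    for u,v in pts:
        w=im[v-r:v+r+1,u-r:u+r+1].astype(float);m=w[:,:,0];m=np.clip(m-np.percentile(m,75)-0.35*(m.max()-np.percentile(m,75)),0,None)
        y,x=np.mgrid[v-r:v+r+1,u-r:u+r+1];o.append(((x*m).sum()/m.sum(),(y*m).sum()/m.sum()))
    P=np.array([ray(n,p,.03,T)[:2] for p in o]);print(np.round(o,1).tolist());print(P.round(4).tolist(),P.mean(0))
    for i in range(4):
        d=P[i]-P[i-1];print(np.linalg.norm(d).round(4),np.degrees(np.arctan2(d[1],d[0])).round(2))
dots(a,[(264,117),(336,147),(294,238),(228,213)],'wrist',T,5)
dots(t,[(412,184),(449,187),(449,238),(411,235)],'top',None,3)
s=get_state()
```

```text
[[262.3, 116.2], [334.5, 146.4], [291.8, 236.8], [227.6, 212.7]]
[[0.633, -0.2267], [0.6238, -0.3167], [0.4999, -0.3025], [0.5089, -0.2153]] [ 0.56639772 -0.26529303]
0.1246 -5.23
0.0905 -95.83
0.1247 173.44
0.0876 84.09
[[412.0, 183.9], [448.6, 186.9], [448.4, 237.3], [411.1, 234.3]]
[[0.6339, -0.2298], [0.6248, -0.3194], [0.5016, -0.307], [0.5102, -0.2176]] [ 0.56762561 -0.26843658]
0.1243 -5.65
0.0901 -95.79
0.1238 174.21
0.0898 84.53
```

{"op": "shift_gripper", "data": {"ticks": [[[0.01, -0.045, 0], [0, 0, 0]], [[0.01, -0.045, 0], [0, 0, 0]], [[0.01, -0.045, 0], [0, 0, 0]], [[0.01, -0.045, 0], [0, 0, 0]], [[0.01, -0.045, 0], [0, 0, 0]], [[0.01, -0.045, 0], [0, 0, 0]], [[0.01, -0.045, 0], [0, 0, 0]], [[0, -0.045, 0], [0, 0, 0]]]}}

```text
time: 2.35
tcp_pos: [0.5314, 0.0989, 0.4048]
ee_rot: [180.0, -0.0, 15.7]
contact_force: [0.9, 0.1, -0.8]
gripper_width: 0.0897
grasp_force: 0.0
```

{"op": "shift_gripper", "data": {"ticks": [[[0, -0.045, 0], [0, 0, 0]], [[0, -0.045, 0], [0, 0, 0]], [[0, -0.045, 0], [0, 0, 0]], [[0, -0.045, 0], [0, 0, 0]], [[0, 0, 0], [0, 0, 0]], [[0, 0, 0], [0, 0, 0]]]}}

```text
time: 2.95
tcp_pos: [0.4817, 0.272, 0.4045]
ee_rot: [179.9, 0.0, 15.9]
contact_force: [1.3, -0.7, -0.0]
gripper_width: 0.0903
grasp_force: 0.0
```

```bash
python3 -c "
from h import *
need((.458,.266),16.5);print(get_state()['joint_pos'])"
```

```text
tool d [-0.0245 -0.0007  0.    ] rz(tool) -0.56 tcp [0.4817 0.272  0.4045] yaw 15.94
[   2.91117507   22.49375317  -44.08900165  102.48942779   17.57699093
   62.13585655 -121.41088975]
```

{"op": "shift_gripper", "data": {"ticks": [[[-0.024, 0, 0.03], [0, 0, 0]], [[0, 0, 0.03], [0, 0, 0]], [[0, 0, 0], [0, 0, 0]], [[0, 0, 0], [0, 0, 0]]]}}

```text
time: 3.35
tcp_pos: [0.4599, 0.264, 0.3449]
ee_rot: [180.0, 0.0, 15.7]
contact_force: [0.6, 0.3, -0.2]
gripper_width: 0.0899
grasp_force: 0.0
```

Run:
```python
from h import *
a,T=wshot('pics/w2')
b=np.clip(cv2.resize(a[60:270,140:420],None,fx=2.5,fy=2.5,interpolation=2)*1.6,0,255).astype(np.uint8);cv2.imwrite('pics/w2c.png',b)
```

```text
(no output)
```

View pics/w2c.png

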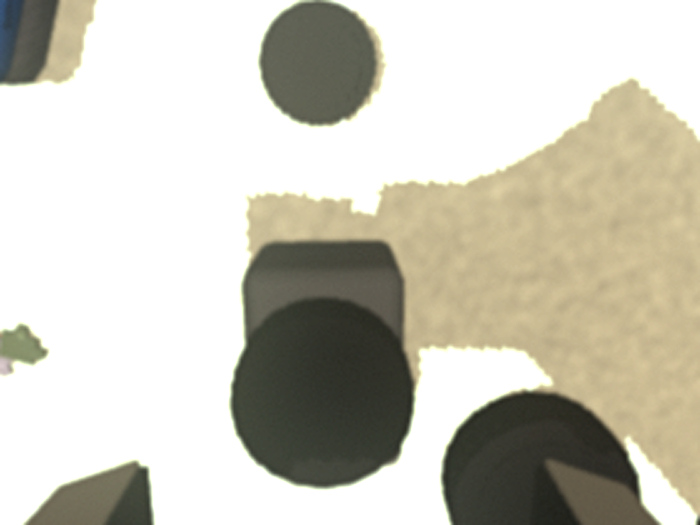

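Crop: the cap spans x 231–413 and y 297–487 (crop pixels), and the shoulder edges are square to the image, so the jar's yaw is close to the tool's. I'll fit both.

Run:
```python
from h import *
from scipy.optimize import least_squares
T=np.load('pics/w2.npy');c=calibration('wrist');F=lambda u,v:(140+u/2.5-.3,60+v/2.5-.3)
def proj(P):
    q=(P-T[:3,3])@T[:3,:3];return np.c_[c['fx']*q[:,0]/q[:,2]+c['cx'],c['fy']*q[:,1]/q[:,2]+c['cy']]
t=np.linspace(0,6.283,360);C=np.c_[np.cos(t),np.sin(t)]*.03
obs=np.r_[F(231,0)[0],F(413,0)[0],F(0,297)[1],F(0,487)[1]]
def f(xy):
    p=np.vstack([proj(np.c_[C+xy,np.full(360,z)]) for z in(.1,.074)]);return np.r_[p[:,0].min(),p[:,0].max(),p[:,1].min(),p[:,1].max()]-obs
r=least_squares(f,[.458,.266]);print('cap',r.x,r.fun)
for A,B in(((245,290),(247,330)),((404,285),(406,345)),((265,270),(383,270))):
    a,b=ray('wrist',F(*A),.07,T),ray('wrist',F(*B),.07,T);print(a,b,np.degrees(np.arctan2(*(b-a)[1::-1])))
need(r.x,16);print(get_state()['joint_pos'])
```

```text
cap [0.45703207 0.26976499] [-0.89209519  0.89209802 -0.51244042  0.62539783]
[0.47962032 0.30444254 0.07      ] [0.46581993 0.30043179 0.07      ] -163.79478822119052
[0.49625924 0.25181037 0.07      ] [0.47576305 0.24472439 0.07      ] -160.9285981042366
[0.48830478 0.29943567 0.07      ] [0.49930968 0.26032084 0.07      ] -74.28611507503896
tool d [-0.0017 -0.0056 -0.    ] rz(tool) -0.26 tcp [0.4602 0.2648 0.3458] yaw 15.74
[   1.86361915   24.31875498  -42.86427482  108.77300701   20.15469777
   54.55957392 -124.61593402]
```

{"op": "shift_gripper", "data": {"ticks": [[[-0.0017, -0.0056, 0.01], [0, 0, 0]], [[0, 0, 0.03], [0, 0, 0]], [[0, 0, 0.03], [0, 0, 0]], [[0, 0, 0.0223], [0, 0, 0]], [[0, 0, 0], [0, 0, 0]], [[0, 0, 0], [0, 0, 0]]]}}

```text
time: 4.0
tcp_pos: [0.4557, 0.2715, 0.253]
ee_rot: [-180.0, -0.0, 15.9]
contact_force: [-0.1, -0.2, 0.2]
gripper_width: 0.0899
grasp_force: 0.0
```

{"op": "shift_gripper", "data": {"ticks": [[[0, 0, 0], [0, 0, 0]], [[0, 0, 0], [0, 0, 0]], [[0, 0, 0], [0, 0, 0]], [[0, 0, 0], [0, 0, 0]], [[0, 0, 0], [0, 0, 0]], [[0, 0, 0], [0, 0, 0]], [[0, 0, 0], [0, 0, 0]], [[0, 0, 0], [0, 0, 0]]], "finger_gap": 0.04}}

```text
time: 4.8
tcp_pos: [0.4559, 0.2706, 0.2529]
ee_rot: [180.0, -0.0, 15.9]
contact_force: [0.4, -2.3, 5.6]
gripper_width: 0.059
grasp_force: 30.0
```

```bash
python3 -c "
from h import *
s=get_state();print(s['joint_pos'],s['contact_force'],s['torque'],s['tcp_pos'],s['grasp_force'])"
```

```text
[  -3.30343525   31.95544019  -38.02342268  112.30635273   27.57101183
   44.9477883  -131.2465661 ] [ 0.35000929 -2.27973322  5.64473704] [-0.55425288 -0.034314   -0.04056122] [0.45589091 0.27061815 0.25286418] 30.00066718574569
```

{"op": "shift_gripper", "data": {"ticks": [[[0, 0, -0.006], [0, 0, 0]], [[0, 0, -0.012], [0, 0, 0]], [[0, 0, -0.02], [0, 0, 0]], [[0, 0, -0.025], [0, 0, 0]], [[0, 0, -0.025], [0, 0, 0]], [[0, 0, -0.02], [0, 0, 0]], [[0, 0, -0.012], [0, 0, 0]], [[0, 0, 0], [0, 0, 0]]]}}

```text
time: 5.6
tcp_pos: [0.4557, 0.2715, 0.3743]
ee_rot: [-180.0, -0.2, 15.9]
contact_force: [0.6, -0.3, -3.1]
gripper_width: 0.0593
grasp_force: 30.0
```

```bash
python3 -c "
from h import *
s=get_state();print(s['joint_pos'],s['contact_force'],s['torque']);need((.567,-.2668),-5.6)"
```

```text
[   2.47971765   22.18902438  -44.36156106  107.40877825   18.30168452
   57.50338121 -123.77822671] [ 0.64888075 -0.25013319 -3.08060942] [ 0.02979034 -0.01448133  0.01015284]
tool d [-4.070e-02  5.482e-01 -4.000e-04] rz(tool) 21.53 tcp [0.4557 0.2715 0.3743] yaw 15.93
```

{"op": "shift_gripper", "data": {"ticks": [[[0, 0.012, 0], [0, 0, 0]], [[0, 0.024, 0], [0, 0, 0]], [[0, 0.036, 0], [0, 0, 0]], [[0, 0.036, 0], [0, 0, 0]], [[-0.004, 0.036, 0], [0, 0, 0]], [[-0.004, 0.036, 0], [0, 0, 0]], [[-0.004, 0.036, 0], [0, 0, 0]], [[-0.004, 0.036, 0], [0, 0, 0]]]}}

```text
time: 6.4
tcp_pos: [0.5085, 0.0215, 0.3709]
ee_rot: [-180.0, 0.2, 15.9]
contact_force: [0.4, -0.3, -3.7]
gripper_width: 0.06
grasp_force: 30.0
```

{"op": "shift_gripper", "data": {"ticks": [[[-0.004, 0.036, 0], [0, 0, 0]], [[-0.004, 0.036, 0], [0, 0, 0]], [[-0.004, 0.036, 0], [0, 0, 0]], [[-0.004, 0.036, 0], [0, 0, 0]], [[-0.004, 0.036, 0], [0, 0, 0]], [[-0.004, 0.036, 0], [0, 0, 0]], [[0, 0.036, 0], [0, 0, 0]], [[0, 0.024, 0], [0, 0, 0]]]}}

```text
time: 7.2
tcp_pos: [0.5605, -0.2522, 0.3702]
ee_rot: [-180.0, 0.2, 15.7]
contact_force: [0.2, 0.1, -3.1]
gripper_width: 0.0592
grasp_force: 30.0
```

{"op": "shift_gripper", "data": {"ticks": [[[0, 0.012, 0], [0, 0, 1]], [[0, 0.008, 0], [0, 0, 3]], [[0, 0, 0], [0, 0, 5]], [[0, 0, 0], [0, 0, 5]], [[0, 0, 0], [0, 0, 5]], [[0, 0, 0], [0, 0, 2.5]], [[0, 0, 0], [0, 0, 0]], [[0, 0, 0], [0, 0, 0]]]}}

```text
time: 8.0
tcp_pos: [0.5668, -0.2664, 0.3716]
ee_rot: [-180.0, 0.1, -5.5]
contact_force: [0.1, -0.4, -3.1]
gripper_width: 0.0589
grasp_force: 30.0
```

Run:
```python
from h import *
need((.567,-.2668),-5.6);print(get_state()['joint_pos'])
a,T=wshot('pics/w3')
b=np.clip(a[0:420,60:500]*1.5,0,255).astype(np.uint8);cv2.imwrite('pics/w3c.png',cv2.resize(b[:300],None,fx=1.8,fy=1.8,interpolation=2))
```

```text
tool d [ 0.0002  0.0003 -0.    ] rz(tool) 0.12 tcp [ 0.5668 -0.2664  0.3716] yaw -5.48
[ 43.50614583  28.86627419 -28.2804048   94.13773037  15.14269278
  60.93369031 -84.71146601]
```

View pics/w3c.png

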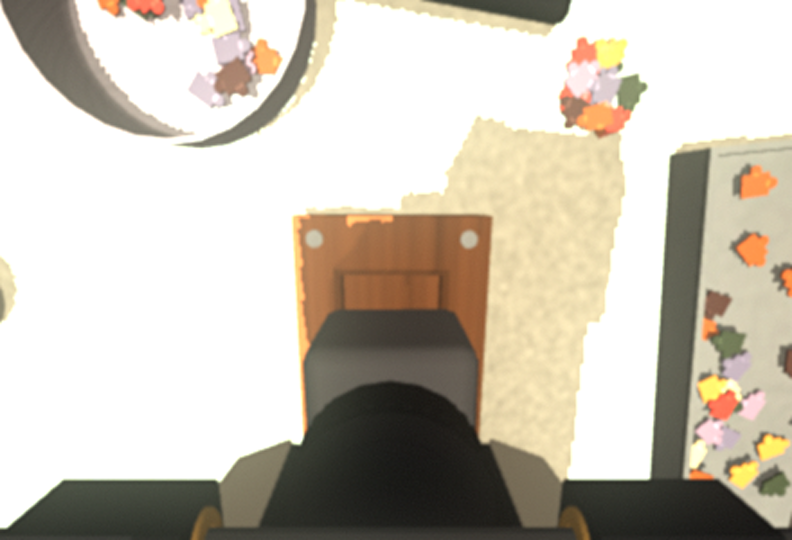

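Crop: the jar hangs square below the cap. The shoulder's far edge runs at row ~348 from x 306 to 476. The holder's far dots are at (314,239) and (468,239), and the pocket's far edge runs (335,271)–(447,271). I'll compute the offset in this one view.

Run:
```python
from h import *
T=np.load('pics/w3.npy');F=lambda p:(60+p[0]/1.8-.25,p[1]/1.8-.25)
W=lambda p,z:ray('wrist',F(p),z,T)[:2]
ang=lambda a,b:np.degrees(np.arctan2(*(b-a)[::-1]))
a,b=W((314,239),.03),W((468.5,239),.03);y=ang(a,b)+90;print('dots',a,b,np.linalg.norm(b-a),'yaw',y)
u=np.array([np.cos(np.radians(y)),np.sin(np.radians(y))]);print('holder',(a+b)/2-.0622*u)
a,b=W((297,215),.03),W((490,215),.03);print('edge',np.linalg.norm(b-a),(a+b)/2-.075*u,ang(a,b)+90)
a,b=W((335,271),.03),W((447,271),.03);print('pocket',np.linalg.norm(b-a),(a+b)/2-.0445*u,ang(a,b)+90)
zb=get_state()['tcp_pos'][2]-.253
a,b=W((306,370),zb+.07),W((475.5,370),zb+.07);print('shoulder mid',np.linalg.norm(b-a),(a+b)/2, 'far edge',W((390,348),zb+.07))
a,b=W((320,348),zb+.07),W((465,347.5),zb+.07);print('jar yaw',ang(a,b)+90)
a,b=W((332,310),zb),W((453,310),zb);print('jar bottom yaw',ang(a,b)+90,'mid',(a+b)/2,(a+b)/2-.039*u)
t=tool();print(t[:3,3])
# predicted jar at tcp
j=W((390.7,370),zb+.07);m=W((390,348),zb+.07)
print('jar centre est',m-.039*u)
```

```text
dots [ 0.63212659 -0.22777136] [ 0.6235529  -0.31729041] 0.08992868076298607 yaw -5.470819156499303
holder [ 0.56592307 -0.26660081]
edge 0.11082977754945006 [ 0.56640072 -0.26793123] -5.475839215611373
pocket 0.0663944056001475 [ 0.56519205 -0.26639681] -5.463909541938705
shoulder mid 0.053881017925555275 [ 0.5989433  -0.26965157] far edge [ 0.60617999 -0.27011642]
jar yaw -5.241511086040049
jar bottom yaw -5.455135646025553 mid [ 0.60400458 -0.27083424] [ 0.56518223 -0.26711603]
[ 0.5668976  -0.26662136  0.37181332]
jar centre est [ 0.56735764 -0.2663982 ]
```

{"op": "shift_gripper", "data": {"ticks": [[[-0.0006, 0, 0.01], [0, 0, 0]], [[0, 0, 0.02], [0, 0, 0]], [[0, 0, 0.025], [0, 0, 0]], [[0, 0, 0.02], [0, 0, 0]], [[0, 0, 0.008], [0, 0, 0]], [[0, 0, 0], [0, 0, 0]], [[0, 0, 0], [0, 0, 0]]]}}

```text
time: 8.75
tcp_pos: [0.567, -0.267, 0.2899]
ee_rot: [-180.0, -0.1, -5.6]
contact_force: [0.2, -0.5, -3.7]
gripper_width: 0.0591
grasp_force: 30.0
```

{"op": "shift_gripper", "data": {"ticks": [[[0, 0, 0.003], [0, 0, 0]], [[0, 0, 0.003], [0, 0, 0]], [[0, 0, 0.003], [0, 0, 0]], [[0, 0, 0], [0, 0, 0]]]}}

```text
time: 9.15
tcp_pos: [0.5669, -0.2669, 0.281]
ee_rot: [180.0, -0.0, -5.6]
contact_force: [-0.2, 1.1, -2.6]
gripper_width: 0.0591
grasp_force: 30.0
```

{"op": "shift_gripper", "data": {"ticks": [[[0, 0, 0.002], [0, 0, 0]], [[0, 0, 0.002], [0, 0, 0]], [[0, 0, 0], [0, 0, 0]]]}}

```text
time: 9.45
tcp_pos: [0.5663, -0.267, 0.2757]
ee_rot: [-180.0, 0.1, -5.6]
contact_force: [0.0, 1.1, -3.5]
gripper_width: 0.0591
grasp_force: 30.0
```

{"op": "shift_gripper", "data": {"ticks": [[[0, 0, 0.002], [0, 0, 0]], [[0, 0, 0.002], [0, 0, 0]], [[0, 0, 0], [0, 0, 0]]]}}

```text
time: 9.75
tcp_pos: [0.5664, -0.2669, 0.272]
ee_rot: [-180.0, 0.0, -5.6]
contact_force: [-0.2, 1.0, -2.6]
gripper_width: 0.059
grasp_force: 30.0
```

```bash
python3 -c "
from h import *
print(get_state()['torque'])"
```

```text
[ 0.18527785  0.01675018 -0.00216501]
```

{"op": "shift_gripper", "data": {"ticks": [[[0, -0.0005, 0.002], [0, 0, 0]], [[0, 0, 0.003], [0, 0, 0]], [[0, 0, 0.003], [0, 0, 0]], [[0, 0, 0], [0, 0, 0]]]}}

```text
time: 10.15
tcp_pos: [0.5663, -0.2666, 0.2638]
ee_rot: [-180.0, 0.1, -5.6]
contact_force: [0.1, -0.6, -3.3]
gripper_width: 0.0594
grasp_force: 30.0
```

{"op": "shift_gripper", "data": {"ticks": [[[0, 0, 0.002], [0, 0, 0]], [[0, 0, 0.0015], [0, 0, 0]], [[0, 0, 0], [0, 0, 0]]]}}

```text
time: 10.45
tcp_pos: [0.5665, -0.2665, 0.2607]
ee_rot: [-180.0, 0.0, -5.6]
contact_force: [-0.6, -0.9, -2.6]
gripper_width: 0.0592
grasp_force: 30.0
```

{"op": "shift_gripper", "data": {"ticks": [[[0, 0, 0.001], [0, 0, 0]], [[0, 0, 0.0005], [0, 0, 0]], [[0, 0, 0], [0, 0, 0]]]}}

```text
time: 10.75
tcp_pos: [0.5666, -0.2665, 0.2594]
ee_rot: [-180.0, 0.0, -5.6]
contact_force: [-0.4, 0.7, -3.4]
gripper_width: 0.0591
grasp_force: 30.0
```

{"op": "shift_gripper", "data": {"ticks": [[[0, 0, 0.0005], [0, 0, 0]], [[0, 0, 0], [0, 0, 0]]]}}

```text
time: 10.95
tcp_pos: [0.5667, -0.2665, 0.2591]
ee_rot: [180.0, -0.0, -5.6]
contact_force: [0.3, -0.1, -2.0]
gripper_width: 0.0589
grasp_force: 30.0
```

{"op": "shift_gripper", "data": {"ticks": [[[0, 0, 0.0005], [0, 0, 0]], [[0, 0, 0.0005], [0, 0, 0]], [[0, 0, 0], [0, 0, 0]]]}}

```text
time: 11.25
tcp_pos: [0.5667, -0.2667, 0.2588]
ee_rot: [180.0, -0.0, -5.6]
contact_force: [-2.6, -1.2, 4.9]
gripper_width: 0.0592
grasp_force: 30.0
```

{"op": "shift_gripper", "data": {"ticks": [[[0, 0, 0.0003], [0, 0, 0]], [[0, 0, 0], [0, 0, 0]]]}}

```text
time: 11.45
tcp_pos: [0.5668, -0.2668, 0.2588]
ee_rot: [180.0, -0.0, -5.6]
contact_force: [-4.4, -0.5, 6.6]
gripper_width: 0.0593
grasp_force: 30.0
```

{"op": "shift_gripper", "data": {"ticks": [[[0, 0, 0], [0, 0, -3]], [[0, 0, 0], [0, 0, -4]], [[0, 0, 0], [0, 0, -4]], [[0, 0, 0], [0, 0, -4]], [[0, 0, 0], [0, 0, 0]]]}}

```text
time: 11.95
tcp_pos: [0.5671, -0.267, 0.2592]
ee_rot: [179.9, -0.1, 9.5]
contact_force: [-1.7, -0.2, 7.6]
gripper_width: 0.0592
grasp_force: 30.0
```

```bash
python3 -c "
from h import *
print(get_state()['torque'])"
```

```text
[0.18929031 0.6078324  0.12243321]
```

{"op": "shift_gripper", "data": {"ticks": [[[0, 0, 0], [0, 0, -5]], [[0, 0, 0], [0, 0, -5]], [[0, 0, 0], [0, 0, -5]], [[0, 0, 0], [0, 0, -5]]]}}

```text
time: 12.35
tcp_pos: [0.5676, -0.267, 0.2596]
ee_rot: [179.8, -0.1, 29.6]
contact_force: [-1.3, -0.2, 8.0]
gripper_width: 0.0596
grasp_force: 30.0
```

Run:
```python
from h import *
print(get_state()['torque'])
a,T=wshot('pics/w4')
cv2.imwrite('pics/w4c.png',np.clip(cv2.resize(a[60:360,60:500],None,fx=1.8,fy=1.8,interpolation=2)*2.,0,255).astype(np.uint8))
```

```text
[ 0.10240687  0.45650123 -0.14492683]
```

View pics/w4c.png

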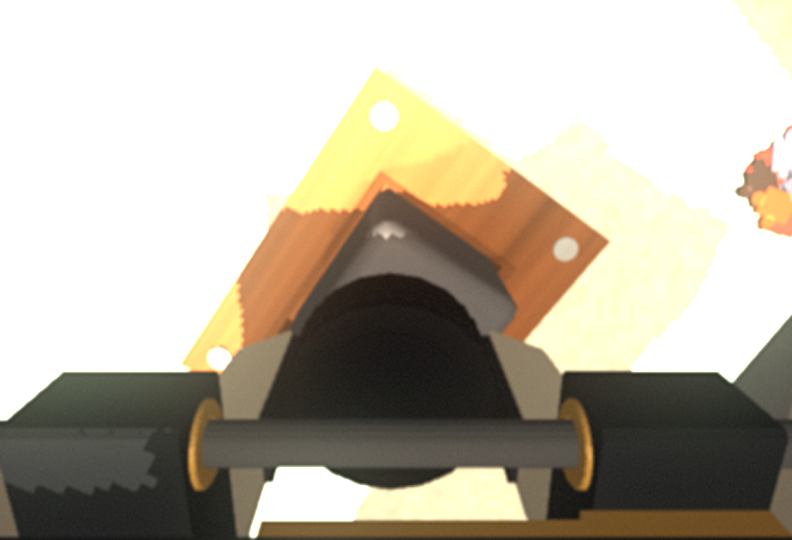

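Crop: the jar is seated square in the pocket, with the cap gripped at about (390,380). TCP z rose slightly with the turn, as a turning thread would do. Continuing to about 71°.

{"op": "shift_gripper", "data": {"ticks": [[[0, 0, 0], [0, 0, -5]], [[0, 0, 0], [0, 0, -5]], [[0, 0, 0], [0, 0, -5]], [[0, 0, 0], [0, 0, -5]], [[0, 0, 0], [0, 0, -5]], [[0, 0, 0], [0, 0, -5]], [[0, 0, 0], [0, 0, -5]], [[0, 0, 0], [0, 0, -1.5]]]}}

```text
time: 13.2
tcp_pos: [0.5674, -0.2672, 0.2596]
ee_rot: [179.8, 0.0, 66.0]
contact_force: [-2.5, -0.3, 8.0]
gripper_width: 0.0594
grasp_force: 30.0
```

{"op": "shift_gripper", "data": {"ticks": [[[0, 0, 0], [0, 0, 0]], [[0, 0, 0], [0, 0, 0]]]}}

```text
time: 13.4
tcp_pos: [0.5674, -0.2672, 0.2596]
ee_rot: [179.8, 0.1, 65.9]
contact_force: [-2.6, -0.8, 8.9]
gripper_width: 0.0592
grasp_force: 30.0
```

Run:
```python
from h import *
s=get_state();print(s['torque'],s['joint_pos'])
```

```text
[-0.08943375  0.54676171 -0.03925537] [ 52.44332779  41.00277088 -41.77780422  98.03301874  32.93056959
  53.71750763 -26.56204031]
```

{"op": "shift_gripper", "data": {"ticks": [[[0, 0, -0.001], [0, 0, 0]], [[0, 0, -0.001], [0, 0, 0]], [[0, 0, 0], [0, 0, 0]]]}}

```text
time: 13.7
tcp_pos: [0.5669, -0.2669, 0.2599]
ee_rot: [179.9, 0.0, 65.9]
contact_force: [0.9, -1.0, -0.2]
gripper_width: 0.059
grasp_force: 30.0
```

{"op": "shift_gripper", "data": {"ticks": [[[0, 0, -0.001], [0, 0, 0]], [[0, 0, -0.001], [0, 0, 0]], [[0, 0, 0], [0, 0, 0]]]}}

```text
time: 14.0
tcp_pos: [0.5666, -0.2663, 0.2615]
ee_rot: [-180.0, -0.0, 65.9]
contact_force: [0.7, -1.0, -1.0]
gripper_width: 0.0593
grasp_force: 30.0
```

{"op": "shift_gripper", "data": {"ticks": [[[0, 0, -0.002], [0, 0, 0]], [[0, 0, -0.002], [0, 0, 0]], [[0, 0, 0], [0, 0, 0]], [[0, 0, 0], [0, 0, 0]]]}}

```text
time: 14.4
tcp_pos: [0.5667, -0.2667, 0.2658]
ee_rot: [180.0, 0.0, 65.9]
contact_force: [0.0, -0.8, 0.4]
gripper_width: 0.0592
grasp_force: 30.0
```

Run:
```python
from h import *
for i in range(1):print(get_state()['contact_force'],get_state()['torque'])
a,T=wshot('pics/w5')
cv2.imwrite('pics/w5c.png',np.clip(cv2.resize(a[60:360,60:500],None,fx=1.8,fy=1.8,interpolation=2)*2.,0,255).astype(np.uint8))
```

```text
[ 0.00942898 -0.84417275  0.38388282] [-0.29224001 -0.18117636 -0.0102606 ]
```

View pics/w5c.png

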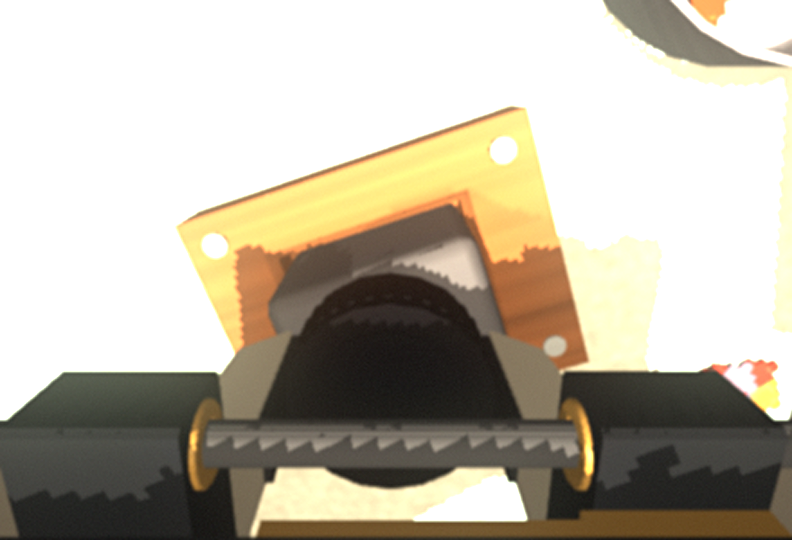

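Crop: the jar is still seated and the force is about 0 N, so its weight is not being carried and the threads have let go. Lifting straight up.

{"op": "shift_gripper", "data": {"ticks": [[[0, 0, -0.003], [0, 0, 0]], [[0, 0, -0.004], [0, 0, 0]], [[0, 0, -0.005], [0, 0, 0]], [[0, 0, -0.006], [0, 0, 0]], [[0, 0, -0.006], [0, 0, 0]], [[0, 0, -0.006], [0, 0, 0]], [[0, 0, -0.004], [0, 0, 0]], [[0, 0, -0.002], [0, 0, 0]]]}}

```text
time: 15.25
tcp_pos: [0.5668, -0.2666, 0.3023]
ee_rot: [180.0, 0.0, 65.9]
contact_force: [0.2, 0.3, -1.0]
gripper_width: 0.0589
grasp_force: 30.0
```

{"op": "shift_gripper", "data": {"ticks": [[[0, 0, 0], [0, 0, 0]], [[0, 0, 0], [0, 0, 0]]]}}

```text
time: 15.45
tcp_pos: [0.5665, -0.2666, 0.3015]
ee_rot: [-180.0, 0.0, 65.9]
contact_force: [-0.2, -0.1, -0.3]
gripper_width: 0.0592
grasp_force: 30.0
```

Run:
```python
from h import *
s=get_state();print(s['contact_force'],s['torque'])
a,T=wshot('pics/w6');b=capture('scene')[:,:,::-1]
x=cv2.resize(a[60:360,60:500],(586,400),interpolation=2)
y=cv2.resize(b[100:220,170:270],(0,0),fx=3.33,fy=3.33,interpolation=2)[:400,:210]
cv2.imwrite('pics/w6c.png',np.clip(np.hstack([x,y])*1.8,0,255).astype(np.uint8))
```

```text
[-0.22053559 -0.06758348 -0.31101495] [ 0.01178099 -0.07571585  0.01444683]
```

View pics/w6c.png

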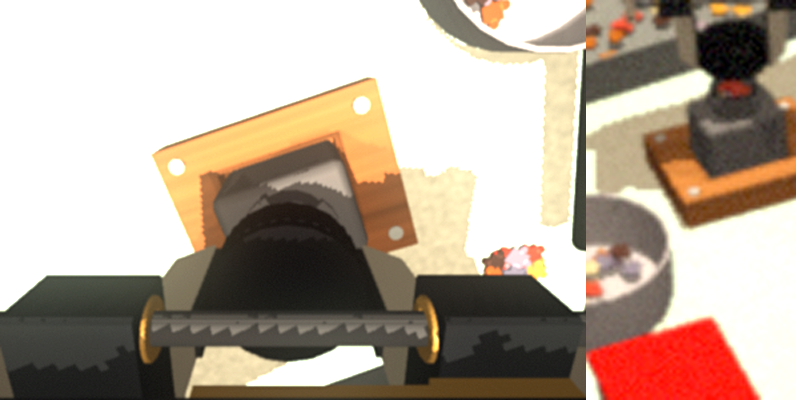

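The combined view shows the jar seated in the holder, its open mouth at about (735,88), and the cap held level above it. The wrist carries only about 0.3 N, the weight of the cap.

```bash
python3 -c "
from rig import *
print(sign_off())"
```

```text
the job is handed in; nothing more can be done
None
```

The job is handed in: the jar stands fully down in the pocket, the cap was turned about 71° anticlockwise until it came free, and it is held level about 2.5 cm over the jar's mouth (15.5 s used).

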